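Sweep spent coin cells through the tray's gate into the catch drawer

ROBOT

A 6-joint arm with a two-finger parallel gripper is mounted at the origin on the work surface. World frame = base frame: x ahead of the robot, y to its left, z up, the work surface at z = 0. Lengths are in m, angles in rad, forces in N, time in s.
With the tool pointing down it reaches from about 0.325 to 1 m from the base axis. Payload 5.1 kg.
Tool frame: the origin (TCP) lies midway between the tips of the shut fingers; the grasp point (between the pads) lies grip_depth behind it (grip_depth is the distance from the TCP to the grasp point, in m); z points along the fingers, y is the line along which they close (so a half turn about z gives the same grasp; the last joint's range is limited). The gripper opens to 85 mm and grips with 20 to 120 N. Pads are 22 mm wide; open, the fingers measure 114 mm over their backs; the gripper's body (76 mm by 85 mm) begins 54 mm behind the grasp point. The pads swing forward as they close: fully open they stand 13 mm farther back than shut.
Start: joints at [1.248, 0.124, 1.65, -0, 1.367, -0.083], TCP at [0.154, 0.631, 0.231] pointing down, gripper open.
Joint ranges: [-2.61, 2.61], [-1.02, 2.33], [0.03, 2.71], [-1.35, 4.49], [0.32, 2.68], [-2.91, 2.91]. Speed limits (rad/s): [2.57, 2.57, 3.14, 3.14, 3.14, 3.14].

INTERFACE

Orientations are given as a 3x3 rotation matrix whose columns are the frame's x, y, z axes.
In Python, from bench import read_state, get_image, camera_params, sign_off, grip_depth gives the robot as it stands.
- The arm moves only by the tool servo_tool, never from a script. Its argument "targets" is a list that holds one entry, the list of rows, each a list of 5 numbers: the closure, from 0 (fully open) to 1 (shut), then the shift along the tool's x, y, z in units of 25 cm (1.0 is 25 cm), then the turn about the tool's z in units of 30 degrees (1.0 is 30 degrees). In form: [[[claw, tx, ty, tz, spin], ...]]. A call has 1 to 20 rows; each row is the pose to reach, as a shift and turn from the pose commanded when the call began, along the tool's axes at that moment; what a row does not reach only later rows make up. A row lasts 1/10 s, in which the tool goes at most 50 mm and 8.59 degrees, less where a joint would pass 70% of its speed; a pose out of reach is approached as far as the arm can. A call with a number of a shift or a turn outside -1 to 1 is refused whole. A call with a gripper value outside its range is refused whole. The fingers move at their own pace and stop on an object; the grip force is fixed at half the most. Time passes only in rows, so rows that repeat a pose let the fingers close. It gives the time, the measured TCP pose, the force, the opening and the grip force at its end, in the units of the state.
- read_state(): the state, without advancing time (a new reading comes with each control period).
- get_image(name): name is "scene" or "side" or "wrist"; returns the picture (400x640x3 uint8, red, green, blue); there is no depth.
- camera_params(name): a dict with "K" (3x3 intrinsics, pixels), "k1" (the pictures are not rectified: a ray, as slopes to the right and down, at radius r is drawn at 1 + k1 r^2 times it, then the intrinsics apply), "R" (3x3) and "t" (3): a world point X has camera coordinates R X + t; the wrist camera has in their place "T_tool_cam" (4x4, takes a point from camera to tool coordinates, whose origin is the TCP and whose axes are the flange's). Camera axes: x right, y down, z forward; pixel columns grow to the right and rows downward; lengths in m; the calibration is good to about 2 mm. A picture is of the moment at which its call begins: read the wrist's pose just before it. camera_params takes no time and is no camera call.
- sign_off(): hands the job in; it is judged then, once.
The state is a dict: "clock": time; "joint_positions": joint angles; "joint_vel": joint speeds; "effort": joint torques, N m; "ee_pos": TCP position; "eef_rot": TCP orientation; "force": force on the tool from outside, world axes, zero at the start; "wrist_torque": the same for the moment, N m; "opening": opening from 0.0 (shut) to 1.0 (fully open); "grasp_force": force on a finger pad.
Only numpy, scipy, OpenCV 4.12 (cv2) and the standard library are available. Lean on these libraries where they do the work, as an engineer would, in place of code of your own. Each camera call takes 0.05 s, during which the arm holds its last target. There are 200 camera calls.

TASK

Three spent coin cells lie on the sorting tray, beside a small heatsink and a motor that are still wanted. With the fingertips, sweep the coin cells one at a time through the narrow gate at the end of the tray, so that each drops down the slot into the clear drawer below. Slide them only, never pick one up; leave the heatsink and the motor where they lie, do not disturb the other things on the bench, and finish with the hand clear.

Things in the scene. Friction and masses are not known exactly. Their poses are not given: they have to be found in the camera images.
- sorting_tray: The sorting tray: a fixed grey box with a flat black deck 55 mm above the bench and a clear catch drawer under its gate end. Origin on the bench under it; its y axis runs along the tray towards the gate, x across, z up. 210 mm wide (x -105 to 105 mm), 345 mm long (y -195 to 150 mm). It stands turned up to 0.3 rad either way.
- deck (a point): A point on the deck's surface at tray x 0, y 0, z 55 mm. Rims 4 mm thick, 9 mm high stand on the deck, inner faces at tray y -191 mm and x +-101 mm. From y = 0 the two side rims run inwards as a straight funnel, from x +-101 mm at y 0 to x +-16 mm at y 80 mm.
- gate (a point): Middle of the gate at the funnel's narrow end, 32 mm wide, at deck height (tray x 0, y 80 mm, z 55 mm). Beyond it rims 9 mm high flank the slot.
- slot (a point): Middle of the slot through the deck (tray x 0, y 98 mm, z 55 mm). The slot is 36 mm wide and runs from tray y 76 to 120 mm, so its near edge lies just inside the gate; a backstop 18 mm high stands at y 120 mm. A cell pushed until its centre is a few mm past the near edge tips and drops to the drawer floor, 5 mm above the bench.
- cell_a: A spent coin cell: flat round steel disc, 24.5 mm across, 7.7 mm thick, about 12 g, lying flat on the deck and sliding freely. Origin at the centre of its underside. The three are alike; they start one behind another along the tray, about 72 mm apart in tray y and up to 35 mm off its middle line, in any order.
- cell_b: A spent coin cell: flat round steel disc, 24.5 mm across, 7.7 mm thick, about 12 g, lying flat on the deck and sliding freely. Origin at the centre of its underside. The three are alike; they start one behind another along the tray, about 72 mm apart in tray y and up to 35 mm off its middle line, in any order.
- cell_c: A spent coin cell: flat round steel disc, 24.5 mm across, 7.7 mm thick, about 12 g, lying flat on the deck and sliding freely. Origin at the centre of its underside. The three are alike; they start one behind another along the tray, about 72 mm apart in tray y and up to 35 mm off its middle line, in any order.
- heatsink: A loose finned aluminium heatsink, 28 x 28 mm and 18 mm high, 30 g, on the deck close to one side rim (about 81 mm off the middle line). To be left where it lies. Origin at the centre of its underside.
- motor: A small loose flat-sided DC motor, 20 mm wide, 25 mm long and 15 mm high (its thin shaft sticks out 9 mm more), 20 g, on the deck close to the other side rim. To be left where it lies. Origin at the centre of its underside.
- flux_bottle: White bottle, 40 mm across, 85 mm high, standing on the bench beyond the tray. Not to be disturbed. Origin at the centre of its underside.
- alcohol_bottle: Clear bottle, 48 mm across, 100 mm high, standing on the bench beyond the tray. Not to be disturbed. Origin at the centre of its underside.
- solder_spool: Blue spool of solder, 54 mm across, 26 mm high, on the bench at the right. Not to be disturbed. Origin at the centre of its underside.
- screwdriver: Small black-handled screwdriver, 150 mm long, lying on the bench at the right. Not to be disturbed.
- phone: Dark phone, 147 x 71 x 8 mm, lying on the bench at the left. Not to be disturbed. Origin at the centre of its underside.

How it is judged:
On the way, in this order (a step that is already met when the one before it is completed fails the run):
1. one coin cell has dropped into the drawer (((z of cell_a in the frame of sorting_tray between -0.004 and 0.038 m and y of cell_a in the frame of sorting_tray between 0.03 and 0.152 m and x of cell_a in the frame of sorting_tray between -0.106 and 0.106 m) or (z of cell_b in the frame of sorting_tray between -0.004 and 0.038 m and y of cell_b in the frame of sorting_tray between 0.03 and 0.152 m and x of cell_b in the frame of sorting_tray between -0.106 and 0.106 m) or (z of cell_c in the frame of sorting_tray between -0.004 and 0.038 m and y of cell_c in the frame of sorting_tray between 0.03 and 0.152 m and x of cell_c in the frame of sorting_tray between -0.106 and 0.106 m))), for 0.2 s.
2. a second one has followed, separately ((((z of cell_a in the frame of sorting_tray between -0.004 and 0.038 m and y of cell_a in the frame of sorting_tray between 0.03 and 0.152 m and x of cell_a in the frame of sorting_tray between -0.106 and 0.106 m) and (z of cell_b in the frame of sorting_tray between -0.004 and 0.038 m and y of cell_b in the frame of sorting_tray between 0.03 and 0.152 m and x of cell_b in the frame of sorting_tray between -0.106 and 0.106 m)) or ((z of cell_a in the frame of sorting_tray between -0.004 and 0.038 m and y of cell_a in the frame of sorting_tray between 0.03 and 0.152 m and x of cell_a in the frame of sorting_tray between -0.106 and 0.106 m) and (z of cell_c in the frame of sorting_tray between -0.004 and 0.038 m and y of cell_c in the frame of sorting_tray between 0.03 and 0.152 m and x of cell_c in the frame of sorting_tray between -0.106 and 0.106 m)) or ((z of cell_b in the frame of sorting_tray between -0.004 and 0.038 m and y of cell_b in the frame of sorting_tray between 0.03 and 0.152 m and x of cell_b in the frame of sorting_tray between -0.106 and 0.106 m) and (z of cell_c in the frame of sorting_tray between -0.004 and 0.038 m and y of cell_c in the frame of sorting_tray between 0.03 and 0.152 m and x of cell_c in the frame of sorting_tray between -0.106 and 0.106 m)))), for 0.2 s.
3. the third one has followed, separately (z of cell_a in the frame of sorting_tray between -0.004 and 0.038 m and y of cell_a in the frame of sorting_tray between 0.03 and 0.152 m and x of cell_a in the frame of sorting_tray between -0.106 and 0.106 m and z of cell_b in the frame of sorting_tray between -0.004 and 0.038 m and y of cell_b in the frame of sorting_tray between 0.03 and 0.152 m and x of cell_b in the frame of sorting_tray between -0.106 and 0.106 m and z of cell_c in the frame of sorting_tray between -0.004 and 0.038 m and y of cell_c in the frame of sorting_tray between 0.03 and 0.152 m and x of cell_c in the frame of sorting_tray between -0.106 and 0.106 m), for 0.2 s.
At the end, for the whole second after the job is handed in: All three coin cells lie at rest in the drawer under the deck, having dropped in one after another; the heatsink and the motor still lie on the deck and, like the other loose things on the bench, are within 30 mm of where they started (all of step 3 and linear speed of each of cell_a, cell_b, cell_c below 0.02 m/s and z of heatsink in the frame of sorting_tray between 0.05 and 0.06 m and z of motor in the frame of sorting_tray between 0.05 and 0.06 m and distance of each of heatsink, motor, flux_bottle, alcohol_bottle, solder_spool, screwdriver, phone from where it was at the start of the episode below 0.03 m); the robot touches nothing.
It fails at once if a coin cell is lifted more than 10 mm off the deck (z of any of cell_a, cell_b, cell_c in the frame of sorting_tray above 0.065 m).
It fails at once if a coin cell leaves the tray otherwise than by its slot ((z of cell_a in the frame of sorting_tray below 0.05 m and (x of cell_a in the frame of sorting_tray above 0.106 m or x of cell_a in the frame of sorting_tray below -0.106 m or y of cell_a in the frame of sorting_tray above 0.152 m or y of cell_a in the frame of sorting_tray below -0.197 m)) or (z of cell_b in the frame of sorting_tray below 0.05 m and (x of cell_b in the frame of sorting_tray above 0.106 m or x of cell_b in the frame of sorting_tray below -0.106 m or y of cell_b in the frame of sorting_tray above 0.152 m or y of cell_b in the frame of sorting_tray below -0.197 m)) or (z of cell_c in the frame of sorting_tray below 0.05 m and (x of cell_c in the frame of sorting_tray above 0.106 m or x of cell_c in the frame of sorting_tray below -0.106 m or y of cell_c in the frame of sorting_tray above 0.152 m or y of cell_c in the frame of sorting_tray below -0.197 m))).
It fails at once if the heatsink or the motor is moved more than 30 mm or lifted (distance of any of heatsink, motor from where it was at the start of the episode above 0.03 m or z of any of heatsink, motor in the frame of sorting_tray above 0.063 m).
It fails at once if another thing on the bench is moved more than 30 mm or lifted (distance of any of flux_bottle, alcohol_bottle, solder_spool, screwdriver, phone from where it was at the start of the episode above 0.03 m).
It also fails if it takes over 70 s, if anything falls off the work surface, if the arm or the gripper's body presses on something with over 40 N, if the wrist force passes 120 N, or if a joint passes its speed limit or range.

## Working session

There is one attempt and no reset: what is moved stays moved. The work goes in short steps, Python scripts to look and compute and a tool call to move; the robot and the scene stay as the last step left them, time stands still between calls to the robot, and variables do not carry over. Pictures are saved under pics/ and viewed, at most 10 in all, crops included, and the job is handed in when it is done.

Besides the shell and the picture viewer there is one more tool, called after "Emit:" as a command line: name --argument value ..., lists and objects as JSON in quotes. servo_tool: Moves the arm, as the interface text tells. Its arguments: {"type":"object","properties":{"targets":{"type":"array"}},"required":["targets"]}

```bash
mkdir -p pics; ls; python3 - <<'E'
from bench import *
import cv2
s=read_state();print(s['clock'],s['ee_pos'],s['eef_rot'],s['opening'],grip_depth)
for n in("scene","side","wrist"):
    cv2.imwrite(f"pics/{n}0.png",get_image(n)[:,:,::-1]);print(n,camera_params(n))
a=cv2.imread("pics/scene0.png");b=cv2.imread("pics/side0.png")
cv2.imwrite("pics/s0.png",cv2.resize(a,(800,500),interpolation=cv2.INTER_CUBIC))
E
```

```text
pics
0.0 [0.15418703 0.63081032 0.23004537] [[-9.71388044e-01  2.37496962e-01 -6.79676093e-04]
 [ 2.37497861e-01  9.71386013e-01 -1.99495743e-03]
 [ 1.86431522e-04 -2.09929941e-03 -9.99997779e-01]] 0.9991007999301178 0.0187
scene {'K': array([[429.65311821,   0.        , 317.14203713],
       [  0.        , 429.65311821, 197.56113278],
       [  0.        ,   0.        ,   1.        ]]), 'k1': -0.11000255265792455, 'R': array([[-0.20595919,  0.9784118 ,  0.01706325],
       [ 0.76788573,  0.17240217, -0.61695137],
       [-0.60657425, -0.11396418, -0.78681627]]), 't': array([ 0.13603856, -0.39597598,  1.42321176])}
side {'K': array([[507.22380646,   0.        , 313.80342251],
       [  0.        , 507.22380646, 202.48868373],
       [  0.        ,   0.        ,   1.        ]]), 'k1': -0.12908103288389972, 'R': array([[ 0.74103663, -0.67134011,  0.01292961],
       [-0.48586565, -0.54939884, -0.67977606],
       [ 0.46346445,  0.4974569 , -0.73330576]]), 't': array([-0.4389132 ,  0.33237714,  1.06031076])}
wrist {'K': array([[290.6497063 ,   0.        , 316.13881796],
       [  0.        , 290.6497063 , 201.6439905 ],
       [  0.        ,   0.        ,   1.        ]]), 'k1': -0.018262385033417823, 'T_tool_cam': array([[ 3.07025545e-04, -9.56345935e-01, -2.92236820e-01,
         7.40083457e-02],
       [ 9.99999736e-01,  4.86297294e-04, -5.40804465e-04,
        -3.16729462e-04],
       [ 6.59310126e-04, -2.92236576e-01,  9.56345831e-01,
        -1.43034343e-01],
       [ 0.00000000e+00,  0.00000000e+00,  0.00000000e+00,
         1.00000000e+00]])}
```

View pics/s0.png

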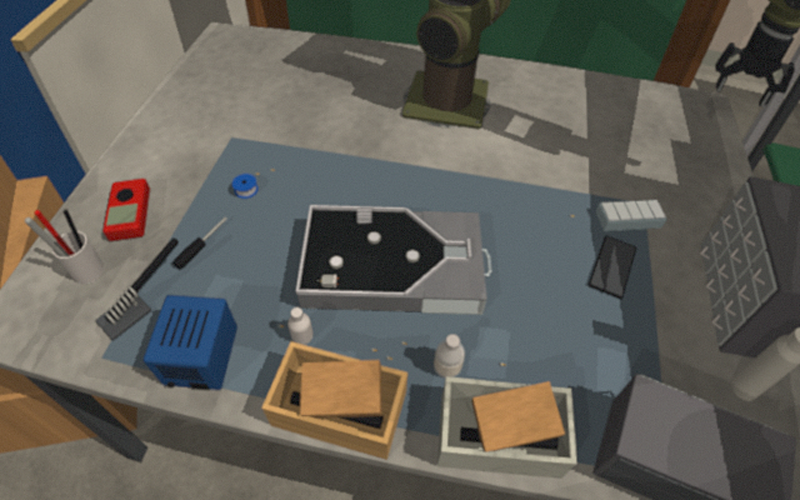

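View pics/wrist0.png

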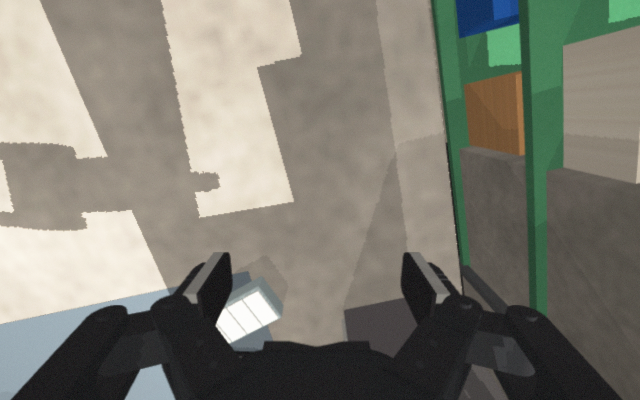

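The scene picture shows the tray in the middle (about 300–490, 205–310 of the 800-wide picture), with its gate to the right (world +y). The three cells are at about (374,237), (336,261) and (413,255), the heatsink is near the robot and the motor is on the far side. The wrist camera does not see the tray yet.

```bash
cat > h.py <<'E'
import numpy as np,cv2
from bench import *
def ray(cam,px,st=None):
    c=camera_params(cam);K=c['K']
    p=cv2.undistortPoints(np.array(px,float).reshape(-1,1,2),K,np.array([c['k1'],0,0,0,0.]))[:,0]
    d=np.c_[p,np.ones(len(p))]
    if cam=='wrist':
        T=c['T_tool_cam'];R=np.array(st['eef_rot'])@T[:3,:3];o=np.array(st['ee_pos'])+np.array(st['eef_rot'])@T[:3,3]
        return o,d@R.T
    return -c['R'].T@c['t'],d@c['R']
def atz(cam,px,z,st=None):
    o,d=ray(cam,px,st);return o+d*((z-o[2])/d[:,2])[:,None]
def proj(cam,X):
    c=camera_params(cam);r,_=cv2.Rodrigues(c['R'])
    return cv2.projectPoints(np.array(X,float).reshape(-1,1,3),r,c['t'],c['K'],np.array([c['k1'],0,0,0,0.]))[0][:,0]
def crop(img,x0,y0,w,h,f,name):
    c=cv2.resize(img[y0:y0+h,x0:x0+w],None,fx=f,fy=f,interpolation=cv2.INTER_CUBIC);cv2.imwrite(name,c)
E
python3 - <<'E'
from h import *
a=cv2.imread("pics/scene0.png");b=cv2.imread("pics/side0.png")
p=atz('scene',np.array([[310,207],[300,292],[445,250],[470,250]])/1.25,.055);print(p)
q=proj('side',p);print(q)
x0,y0=(q.min(0)-[50,45]).astype(int);x0=max(x0,0);y0=max(y0,0);w,h=(q.max(0)-q.min(0)+[120,100]).astype(int);print(x0,y0,w,h)
f=min(800/w,600/h);crop(b,x0,y0,w,h,f,"pics/side1.png");print(f)
crop(a,234,158,160,92,5,"pics/scene1.png")
E
```

```text
[[ 0.5013976  -0.21607962  0.055     ]
 [ 0.7048228  -0.17075666  0.055     ]
 [ 0.55136187  0.07203349  0.055     ]
 [ 0.54072041  0.11950554  0.055     ]]
[[348.42439336 277.5858554 ]
 [393.42791884 221.060798  ]
 [283.65457921 197.66626636]
 [268.95196175 189.77112253]]
218 144 244 187
3.2085561497326203
```

View pics/scene1.png

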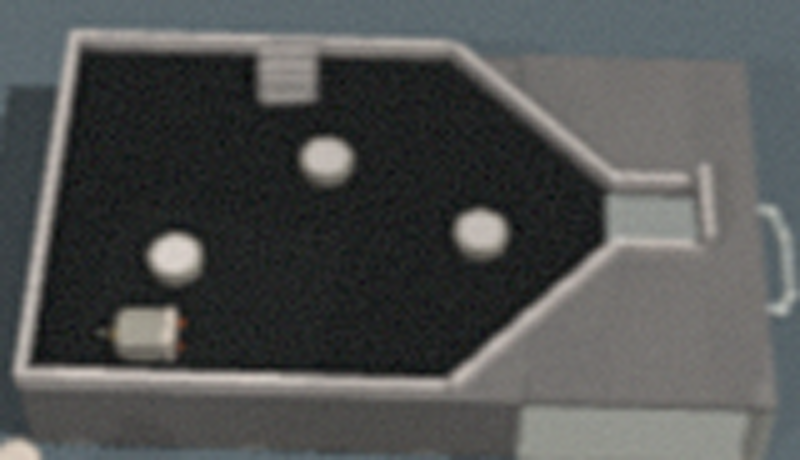

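View pics/side1.png

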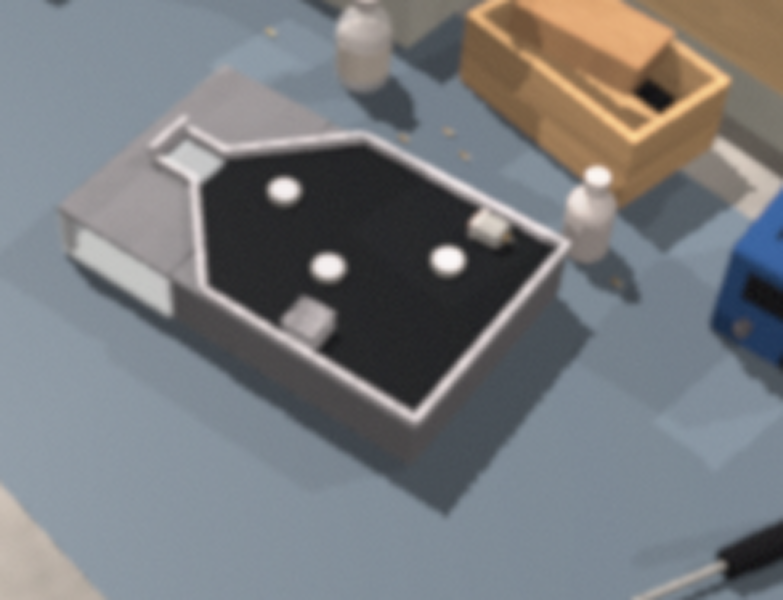

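The crops show the following:
- **Cells (scene crop):** (327,158), (176,256) and (482,231).
- **Cells (side crop):** (328,266), (448,259) and (284,189).
- **Tray:** the rim corners are clear in both crops.
- **Gate:** about (610,215) in the scene crop and (210,165) in the side crop.

Next I triangulate these points.

```bash
python3 - <<'E'
from h import *
from scipy.optimize import least_squares
S=np.array([[78,38],[20,377],[453,45],[457,381],[327,157],[176,254],[482,229],[288,72],[148,330],[612,181],[615,241]])/5+[234,158]
D=np.array([[415,416],[566,243],[203,288],[363,135],[328,265],[448,258],[284,188],[308,318],[489,224],[195,181],[226,151]])/3.2086+[218,144]
o1,d1=ray('scene',S);o2,d2=ray('side',D)
P=[]
for a,b in zip(d1,d2):
    A=np.c_[a,-b];t=np.linalg.lstsq(A,o2-o1,rcond=None)[0];p,q=o1+a*t[0],o2+b*t[1];P.append((p+q)/2);print(P[-1].round(4),np.linalg.norm(p-q).round(4))
P=np.array(P)
# x right of travel: tray x = y cross z ; y towards gate(+Y world) -> x ~ +X world
L=np.array([[-.103,-.193],[.103,-.193],[-.102,0],[.102,0],[-.017,.08],[.017,.08]])
W=P[[0,1,2,3,9,10],:2]
def M(v,L):
    c,s=np.cos(v[2]),np.sin(v[2]);return L@np.array([[c,s],[-s,c]])+v[:2]
r=least_squares(lambda v:(M(v,L)-W).ravel(),[.55,0,0]);print(r.x,r.fun.reshape(-1,2).round(4))
v=r.x;c,s=np.cos(v[2]),np.sin(v[2])
print("tray coords",((P[4:9,:2]-v[:2])@np.array([[c,-s],[s,c]])).round(4))
np.save('tray.npy',v)
E
```

```text
[ 0.5046 -0.2096  0.0602] 0.0011
[ 0.7073 -0.1728  0.0595] 0.0026
[ 0.4673 -0.0214  0.0607] 0.002
[0.6683 0.0186 0.0605] 0.0022
[ 0.553  -0.067   0.0606] 0.002
[ 0.6263 -0.1228  0.0609] 0.0016
[0.5805 0.0149 0.0612] 0.0013
[ 0.5058 -0.0975  0.0638] 0.0036
[ 0.6729 -0.1221  0.0645] 0.0026
[0.5347 0.0708 0.0571] 0.0011
[0.573  0.0777 0.0601] 0.0009
[ 0.56864911 -0.0024841   0.19223969] [[-0.0002 -0.002 ]
 [-0.0006  0.0005]
 [ 0.0013 -0.0006]
 [ 0.0005 -0.0016]
 [ 0.002   0.002 ]
 [-0.0029  0.0016]]
tray coords [[-0.0277 -0.0603]
 [ 0.0336 -0.1291]
 [ 0.0149  0.0148]
 [-0.0799 -0.0812]
 [ 0.0795 -0.1373]]
```

```bash
cat >> h.py <<'E'
v=np.load('tray.npy') 
def tw(x,y,z):
    c,s=np.cos(v[2]),np.sin(v[2]);return np.array([v[0]+c*x-s*y,v[1]+s*x+c*y,z])
def wt(p):
    c,s=np.cos(v[2]),np.sin(v[2]);d=np.array(p)[:2]-v[:2];return np.array([c*d[0]+s*d[1],-s*d[0]+c*d[1]])
def shift(x,y,z):
    s=read_state();R=np.array(s['eef_rot']);d=R.T@(tw(x,y,z)-s['ee_pos'])/.25
    a=np.arctan2(R[1,0],R[0,0]);b=v[2]+np.pi/2
    print('t',round(s['clock'],2),'shift',d.round(3),'spin',(-np.degrees(b-a)/30).round(3),'tray',wt(s['ee_pos']).round(4),np.round(s['ee_pos'][2],4),'open',s['opening'],'F',np.round(s['force'],1))
E
python3 -c "
from h import *
shift(.015,-.017,.2)"
```

```text
t 0.15 shift [-2.295 -2.104  0.124] spin 2.175 tray [-0.2857  0.7009] 0.2303 open 1.0018216318879423 F [-0.1  0.4  0.1]
```

Emit:
servo_tool --targets '[[[0.86,-0.765,-0.7,0.0,0.725],[0.86,-0.765,-0.7,0.0,0.725],[0.86,-0.765,-0.7,0.0,0.725],[0.86,-0.765,-0.7,0.0,0.725],[0.86,-0.765,-0.7,0.0,0.725],[0.86,-0.765,-0.7,0.0,0.725],[0.86,-0.765,-0.7,0.0,0.725]]]'

```text
clock: 0.85
ee_pos: [0.2993, 0.4148, 0.2312]
eef_rot: [[-0.812, 0.583, -0.0], [0.583, 0.812, 0.0], [0.0, 0.0, -1.0]]
force: [0.0, 0.8, -0.2]
opening: 0.143
grasp_force: 0.0
```

```bash
python3 -c "
from h import *
shift(.015,-.017,.2)"
```

```text
t 0.85 shift [-1.939 -0.731  0.124] spin 1.444 tray [-0.1846  0.4611] 0.2312 open 0.14306112987768538 F [ 0.   0.8 -0.2]
```

Emit:
servo_tool --targets '[[[0.86,-0.97,-0.365,0.06,0.722],[0.86,-0.97,-0.365,0.06,0.722],[0.86,-0.97,-0.365,0.06,0.722],[0.86,-0.97,-0.365,0.06,0.722],[0.86,-0.97,-0.365,0.06,0.722],[0.86,-0.97,-0.365,0.06,0.722],[0.86,-0.97,-0.365,0.06,0.722],[0.86,-0.97,-0.365,0.06,0.722]]]'

```text
clock: 1.65
ee_pos: [0.4426, 0.2023, 0.2162]
eef_rot: [[-0.544, 0.839, -0.001], [0.839, 0.544, 0.001], [0.001, -0.0, -1.0]]
force: [-0.1, -0.4, 1.1]
opening: 0.142
grasp_force: 0.0
```

```bash
python3 -c "
from h import *
shift(.015,-.02,.16)"
```

```text
t 1.65 shift [-1.059  0.004  0.224] spin 0.731 tray [-0.0846  0.2251] 0.2162 open 0.1417893734970919 F [-0.1 -0.4  1.1]
```

Emit:
servo_tool --targets '[[[0.86,-1.0,0.0,0.22,0.73],[0.86,-1.0,0.0,0.22,0.73],[0.86,-1.0,0.0,0.22,0.73],[0.86,-1.0,0.0,0.22,0.73],[0.86,-1.0,0.0,0.22,0.73],[0.86,-1.0,0.0,0.22,0.73],[0.86,-1.0,0.0,0.22,0.73],[0.86,-1.0,0.0,0.22,0.73]]]'

```text
clock: 2.45
ee_pos: [0.5784, -0.007, 0.1615]
eef_rot: [[-0.192, 0.981, -0.0], [0.981, 0.192, 0.001], [0.001, -0.0, -1.0]]
force: [0.1, -0.7, -0.0]
opening: 0.134
grasp_force: 0.0
```

```bash
python3 - <<'E'
from h import *
import json
shift(.015,-.02,.1)
s=read_state();im=get_image('wrist')
cv2.imwrite('pics/w1.png',im[:,:,::-1])
json.dump({k:np.array(s[k]).tolist() for k in('ee_pos','eef_rot')},open('w1.json','w'))
E
```

```text
t 2.45 shift [-0.055  0.025  0.246] spin 0.003 tray [ 0.0087 -0.0063] 0.1615 open 0.13426711106873915 F [ 0.1 -0.7 -0. ]
```

View pics/w1.png

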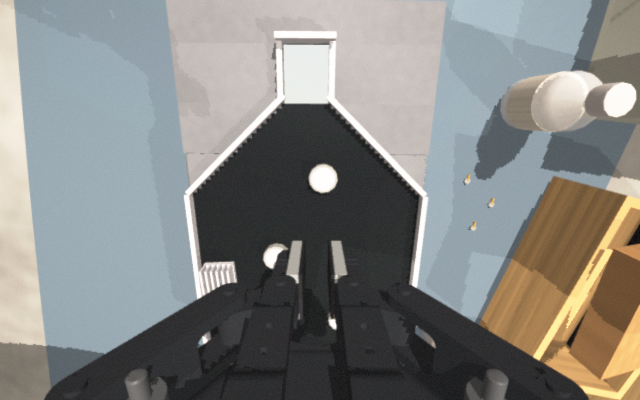

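The wrist view shows the gate posts at about (281,101) and (331,101), the elbows at (190,193) and (424,195), the front cell at (323,178), and the second cell partly hidden at about (276,257). I use these to check the tray fit.

```bash
python3 - <<'E'
from h import *
import json
s=json.load(open('w1.json'))
for z,px in((.064,[[190,193],[424,195],[281,101],[331,101],[305,36]]),(.0627,[[323,178],[276,257]]),(.055,[[306,104]])):
    for p in atz('wrist',px,z,s):print(z,wt(p).round(4))
E
```

```text
0.064 [-0.0995  0.0018]
0.064 [0.1019 0.0003]
0.064 [-0.0187  0.0767]
0.064 [0.0205 0.0767]
0.064 [0.0006 0.1225]
0.0627 [0.0148 0.0148]
0.0627 [-0.028  -0.0598]
0.055 [0.0006 0.0747]
```

Emit:
servo_tool --targets '[[[0.86,-0.055,0.025,0.2,0],[0.86,-0.055,0.025,0.3,0],[0.86,-0.055,0.025,0.37,0],[0.86,-0.055,0.025,0.39,0],[0.86,-0.055,0.025,0.4,0],[0.86,-0.055,0.025,0.404,0],[0.86,-0.055,0.025,0.404,0],[0.86,-0.055,0.025,0.404,0]]]'

```text
clock: 3.3
ee_pos: [0.5883, -0.0214, 0.0617]
eef_rot: [[-0.19, 0.982, 0.002], [0.982, 0.19, -0.0], [-0.001, 0.002, -1.0]]
force: [-0.3, -0.0, -0.9]
opening: 0.14
grasp_force: 0.0
```

```bash
python3 -c "
from h import *
shift(.015,-.02,.0575)
shift(.001,.063,.0575)"
```

```text
t 3.3 shift [ 0.009 -0.003  0.017] spin -0.002 tray [ 0.0157 -0.0223] 0.0617 open 0.13976687646908334 F [-0.3 -0.  -0.9]
t 3.3 shift [ 0.341 -0.059  0.016] spin -0.002 tray [ 0.0157 -0.0223] 0.0617 open 0.13976687646908334 F [-0.3 -0.  -0.9]
```

Emit:
servo_tool --targets '[[[0.86,0,0,0.01,0],[0.86,0,0,0.016,0],[0.86,0.02,0,0.016,0],[0.86,0.035,0,0.016,0],[0.86,0.05,0,0.016,0],[0.86,0.065,-0.004,0.016,0],[0.86,0.08,-0.008,0.016,0],[0.86,0.095,-0.012,0.016,0],[0.86,0.11,-0.016,0.016,0],[0.86,0.125,-0.02,0.016,0],[0.86,0.14,-0.024,0.016,0],[0.86,0.155,-0.028,0.016,0],[0.86,0.17,-0.032,0.016,0],[0.86,0.185,-0.036,0.016,0],[0.86,0.2,-0.04,0.016,0],[0.86,0.215,-0.044,0.016,0],[0.86,0.23,-0.048,0.016,0],[0.86,0.24,-0.052,0.016,0],[0.86,0.245,-0.054,0.016,0],[0.86,0.245,-0.054,0.016,0]]]'

```text
clock: 5.3
ee_pos: [0.5624, 0.0363, 0.0563]
eef_rot: [[-0.19, 0.982, -0.0], [0.982, 0.19, -0.0], [0.0, -0.0, -1.0]]
force: [0.5, 1.7, -0.8]
opening: 0.143
grasp_force: 0.0
```

```bash
python3 - <<'E'
from h import *
shift(.001,.063,.0575)
im=get_image('wrist')[:,:,::-1]
crop(im,190,0,240,300,2,'pics/w2.png')
E
```

```text
t 5.3 shift [ 0.095 -0.001 -0.005] spin -0.002 tray [0.0013 0.0392] 0.0563 open 0.14266489930109622 F [ 0.5  1.7 -0.8]
```

View pics/w2.png

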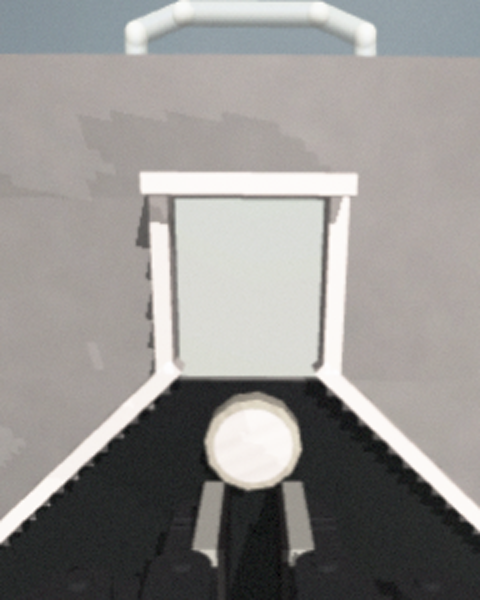

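The cell sits cradled between the fingertips and centred in front of the gate, so I push on.

Emit:
servo_tool --targets '[[[0.86,0.015,0,-0.003,0],[0.86,0.03,0,-0.003,0],[0.86,0.045,0,-0.003,0],[0.86,0.06,0,-0.003,0],[0.86,0.075,0,-0.003,0],[0.86,0.09,0,-0.003,0],[0.86,0.1,0,-0.003,0],[0.86,0.106,0,-0.003,0],[0.86,0.106,0,-0.003,0],[0.86,0.106,0,-0.003,0],[0.86,0.106,0,-0.003,0]]]'

```text
clock: 6.45
ee_pos: [0.5576, 0.062, 0.0571]
eef_rot: [[-0.19, 0.982, 0.0], [0.982, 0.19, -0.0], [-0.0, 0.0, -1.0]]
force: [0.1, -0.9, -0.6]
opening: 0.137
grasp_force: 0.0
```

```bash
python3 - <<'E'
from h import *
shift(-.028,-.09,.15)
im=get_image('wrist')[:,:,::-1];sd=get_image('side')[:,:,::-1]
a=im[0:300,190:430];b=cv2.resize(sd[144:310,218:408],None,fx=1.8,fy=1.8)[:300]
cv2.imwrite('pics/w3.png',np.hstack([a,b[:300]]) if len(b)>=300 else b)
E
```

```text
t 6.45 shift [-0.622 -0.117 -0.372] spin -0.002 tray [0.0014 0.0654] 0.0571 open 0.13720274300985208 F [ 0.1 -0.9 -0.6]
```

View pics/w3.png

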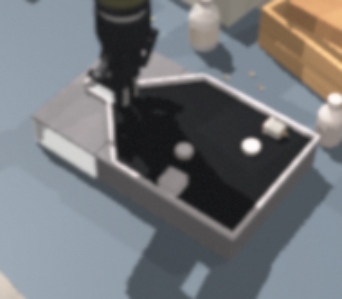

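The side picture shows the first cell gone from the deck. I lift, move back behind the second cell, and check the drawer on the way.

Emit:
servo_tool --targets '[[[0.86,0,0,-0.2,0],[0.86,-0.05,0,-0.36,0],[0.86,-0.2,-0.03,-0.36,0],[0.86,-0.35,-0.06,-0.36,0],[0.86,-0.5,-0.09,-0.36,0],[0.86,-0.63,-0.117,-0.36,0],[0.86,-0.63,-0.117,-0.36,0],[0.86,-0.63,-0.117,-0.36,0]]]'

```text
clock: 7.35
ee_pos: [0.5586, -0.0985, 0.147]
eef_rot: [[-0.188, 0.982, -0.0], [0.982, 0.188, 0.0], [0.001, -0.0, -1.0]]
force: [-0.1, 0.2, -0.4]
opening: 0.138
grasp_force: 0.0
```

```bash
python3 - <<'E'
from h import *
import json
shift(-.028,-.092,.0575)
s=read_state();im=get_image('wrist')
json.dump({k:np.array(s[k]).tolist() for k in('ee_pos','eef_rot')},open('w4.json','w'))
cv2.imwrite('pics/w4.png',im[:,:,::-1])
E
```

```text
t 7.35 shift [0.001 0.001 0.358] spin -0.006 tray [-0.0282 -0.0924] 0.147 open 0.13825578921915485 F [-0.1  0.2 -0.4]
```

View pics/w4.png

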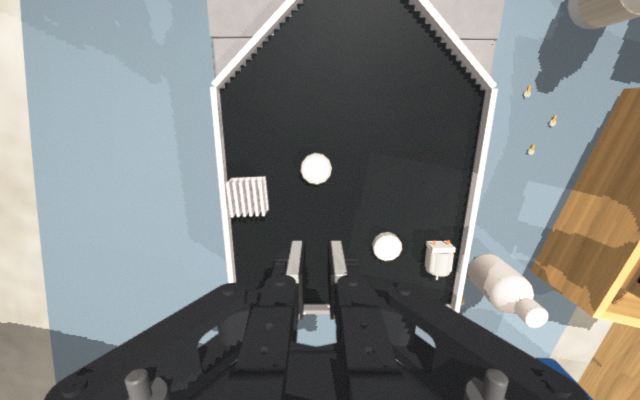

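The first cell is no longer on the deck. The second is at (316,168) and the third at (387,247), both undisturbed. I lower and sweep the second cell.

Emit:
servo_tool --targets '[[[0.86,0,0,0.18,0],[0.86,0,0,0.28,0],[0.86,0,0,0.33,0],[0.86,0,0,0.348,0],[0.86,0,0,0.357,0],[0.86,0.015,0,0.357,0],[0.86,0.03,0,0.357,0],[0.86,0.045,0,0.357,0],[0.86,0.06,0.002,0.357,0],[0.86,0.08,0.006,0.357,0],[0.86,0.1,0.011,0.357,0],[0.86,0.12,0.016,0.357,0],[0.86,0.14,0.021,0.357,0],[0.86,0.16,0.026,0.357,0],[0.86,0.18,0.031,0.357,0],[0.86,0.2,0.036,0.357,0],[0.86,0.22,0.041,0.357,0],[0.86,0.24,0.046,0.357,0],[0.86,0.26,0.051,0.357,0],[0.86,0.28,0.056,0.357,0]]]'

```text
clock: 9.4
ee_pos: [0.5592, -0.0262, 0.0578]
eef_rot: [[-0.19, 0.982, -0.0], [0.982, 0.19, 0.0], [0.0, 0.0, -1.0]]
force: [0.2, -0.1, -0.0]
opening: 0.141
grasp_force: 0.1
```

```bash
python3 -c "
from h import *
shift(.001,.065,.0575)"
```

```text
t 9.4 shift [0.346 0.059 0.001] spin -0.002 tray [-0.0138 -0.0215] 0.0578 open 0.14138824090458316 F [ 0.2 -0.1 -0. ]
```

Emit:
servo_tool --targets '[[[0.86,0.02,0.005,0,0],[0.86,0.04,0.01,0,0],[0.86,0.06,0.015,0,0],[0.86,0.08,0.02,0,0],[0.86,0.1,0.025,0,0],[0.86,0.12,0.03,0,0],[0.86,0.14,0.035,0,0],[0.86,0.16,0.04,0,0],[0.86,0.18,0.045,0,0],[0.86,0.2,0.05,0,0],[0.86,0.22,0.055,0,0],[0.86,0.235,0.058,0,0],[0.86,0.25,0.058,0,0],[0.86,0.265,0.058,0,0],[0.86,0.28,0.058,0,0],[0.86,0.295,0.058,0,0],[0.86,0.31,0.058,0,0],[0.86,0.325,0.058,0,0],[0.86,0.34,0.058,0,0],[0.86,0.348,0.058,0,0]]]'

```text
clock: 11.4
ee_pos: [0.5568, 0.0619, 0.0578]
eef_rot: [[-0.19, 0.982, -0.0], [0.982, 0.19, 0.0], [0.0, -0.0, -1.0]]
force: [0.7, 0.1, 0.1]
opening: 0.141
grasp_force: 0.0
```

Emit:
servo_tool --targets '[[[0.86,0,0,0,0],[0.86,0,0,0,0],[0.86,0,0,-0.2,0],[0.86,0,0,-0.36,0],[0.86,0,0,-0.36,0]]]'

```text
clock: 11.9
ee_pos: [0.5614, 0.0615, 0.1554]
eef_rot: [[-0.19, 0.982, 0.013], [0.982, 0.19, 0.0], [-0.002, 0.013, -1.0]]
force: [1.5, -0.3, 1.2]
opening: 0.141
grasp_force: 0.0
```

```bash
python3 - <<'E'
from h import *
shift(.034,-.161,.147)
im=get_image('wrist')
cv2.imwrite('pics/w5.png',im[:,:,::-1])
E
```

```text
t 11.9 shift [-0.9    0.116  0.037] spin -0.002 tray [0.0051 0.0642] 0.1554 open 0.1414753024784865 F [ 1.5 -0.3  1.2]
```

View pics/w5.png

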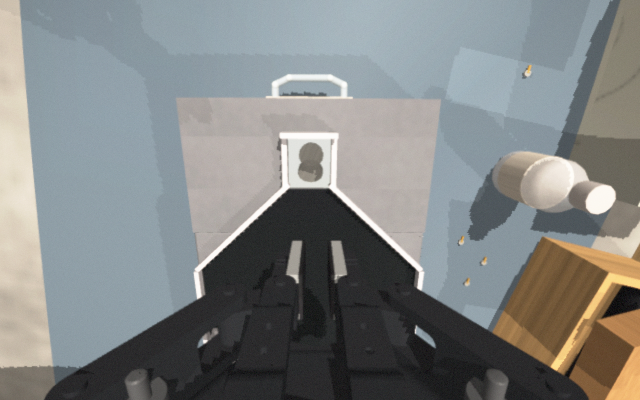

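Two cells lie in the drawer, seen through the slot at (311,152) and (311,170). I go back for the third.

Emit:
servo_tool --targets '[[[0.86,-0.2,0.03,0,0],[0.86,-0.4,0.06,0,0],[0.86,-0.6,0.09,0,0],[0.86,-0.8,0.12,0,0],[0.86,-0.905,0.13,0,0],[0.86,-0.905,0.13,0,0],[0.86,-0.905,0.13,0,0],[0.86,-0.905,0.13,0,0],[0.86,-0.905,0.13,0,0]]]'

```text
clock: 12.85
ee_pos: [0.6313, -0.1531, 0.1473]
eef_rot: [[-0.191, 0.981, -0.001], [0.981, 0.191, 0.0], [0.001, -0.001, -1.0]]
force: [0.1, -0.0, -0.3]
opening: 0.136
grasp_force: 0.0
```

```bash
python3 - <<'E'
from h import *
shift(.034,-.161,.0578)
s=read_state();im=get_image('wrist')
g=cv2.cvtColor(im,cv2.COLOR_RGB2GRAY)
c=cv2.HoughCircles(cv2.medianBlur(g,3),cv2.HOUGH_GRADIENT,1,30,param1=150,param2=14,minRadius=11,maxRadius=19)
for q in c[0]:
    p=wt(atz('wrist',[q[:2]],.0627,s)[0])
    if abs(p[0])<.06 and -.18<p[1]<0: print(q,p.round(4))
E
```

```text
t 12.85 shift [-0.005  0.005  0.358] spin 0.001 tray [ 0.0327 -0.1598] 0.1473 open 0.13620669974884062 F [ 0.1 -0.  -0.3]
[316.5 168.5  14.5] [ 0.0332 -0.128 ]
```

The third cell is confirmed at tray (33, −128) mm.

Emit:
servo_tool --targets '[[[0.86,0,0.003,0.18,0],[0.86,0,0.003,0.28,0],[0.86,0,0.003,0.33,0],[0.86,0,0.003,0.348,0],[0.86,0,0.003,0.357,0],[0.86,0.015,0.003,0.357,0],[0.86,0.03,0.003,0.357,0],[0.86,0.045,0.003,0.357,0],[0.86,0.06,0.002,0.357,0],[0.86,0.08,-0.001,0.357,0],[0.86,0.1,-0.005,0.357,0],[0.86,0.12,-0.009,0.357,0],[0.86,0.14,-0.013,0.357,0],[0.86,0.16,-0.017,0.357,0],[0.86,0.18,-0.021,0.357,0],[0.86,0.2,-0.025,0.357,0],[0.86,0.22,-0.029,0.357,0],[0.86,0.24,-0.033,0.357,0],[0.86,0.26,-0.037,0.357,0],[0.86,0.28,-0.041,0.357,0]]]'

```text
clock: 14.9
ee_pos: [0.6083, -0.0873, 0.0586]
eef_rot: [[-0.19, 0.982, 0.0], [0.982, 0.19, -0.0], [-0.0, 0.0, -1.0]]
force: [0.2, 0.0, 0.0]
opening: 0.14
grasp_force: 0.1
```

Emit:
servo_tool --targets '[[[0.86,0.02,-0.004,0,0],[0.86,0.04,-0.008,0,0],[0.86,0.06,-0.012,0,0],[0.86,0.08,-0.016,0,0],[0.86,0.1,-0.02,0,0],[0.86,0.12,-0.024,0,0],[0.86,0.14,-0.028,0,0],[0.86,0.16,-0.032,0,0],[0.86,0.18,-0.036,0,0],[0.86,0.2,-0.04,0,0],[0.86,0.22,-0.044,0,0],[0.86,0.24,-0.048,0,0],[0.86,0.26,-0.052,0,0],[0.86,0.28,-0.056,0,0],[0.86,0.3,-0.06,0,0],[0.86,0.315,-0.063,0,0]]]'

```text
clock: 16.5
ee_pos: [0.5778, -0.0129, 0.0585]
eef_rot: [[-0.19, 0.982, -0.0], [0.982, 0.19, 0.0], [0.0, -0.0, -1.0]]
force: [-0.5, -0.7, 0.1]
opening: 0.142
grasp_force: 0.1
```

```bash
python3 -c "
from h import *
shift(.001,.066,.0578)"
```

```text
t 16.5 shift [ 0.312 -0.024  0.003] spin -0.002 tray [ 0.007 -0.012] 0.0585 open 0.14239825542999762 F [-0.5 -0.7  0.1]
```

Emit:
servo_tool --targets '[[[0.86,0.02,-0.004,0.002,0],[0.86,0.04,-0.008,0.002,0],[0.86,0.06,-0.012,0.002,0],[0.86,0.08,-0.016,0.002,0],[0.86,0.1,-0.02,0.002,0],[0.86,0.12,-0.023,0.002,0],[0.86,0.14,-0.024,0.002,0],[0.86,0.16,-0.024,0.002,0],[0.86,0.18,-0.024,0.002,0],[0.86,0.2,-0.024,0.002,0],[0.86,0.215,-0.024,0.002,0],[0.86,0.23,-0.024,0.002,0],[0.86,0.245,-0.024,0.002,0],[0.86,0.26,-0.024,0.002,0],[0.86,0.275,-0.024,0.002,0],[0.86,0.29,-0.024,0.002,0],[0.86,0.305,-0.024,0.002,0],[0.86,0.312,-0.024,0.002,0],[0.86,0.312,-0.024,0.002,0],[0.86,0.312,-0.024,0.002,0]]]'

```text
clock: 18.5
ee_pos: [0.5573, 0.0621, 0.0581]
eef_rot: [[-0.19, 0.982, 0.0], [0.982, 0.19, -0.0], [-0.0, 0.0, -1.0]]
force: [-0.2, -0.1, -0.5]
opening: 0.142
grasp_force: 0.0
```

Emit:
servo_tool --targets '[[[0.86,0,0,-0.2,0],[0.86,0,0,-0.36,0],[0.86,0,0,-0.36,0],[0.86,0,0,-0.36,0],[0.86,0,0,-0.36,0],[0.86,0,0,-0.36,0]]]'

```text
clock: 19.1
ee_pos: [0.556, 0.062, 0.146]
eef_rot: [[-0.19, 0.982, -0.004], [0.982, 0.19, -0.0], [0.001, -0.003, -1.0]]
force: [0.3, 0.2, -0.2]
opening: 0.141
grasp_force: 0.0
```

```bash
python3 - <<'E'
from h import *
im=get_image('wrist')[120:270,200:420,::-1];sd=get_image('side')[130:310,205:425,::-1]
f=lambda a:cv2.resize(a,(400,int(a.shape[0]*400/220)),interpolation=cv2.INTER_CUBIC)
cv2.imwrite('pics/w6.png',np.vstack([f(im),f(sd)])[:600])
shift(0,0,.15)
E
```

```text
t 19.2 shift [-0.263 -0.001 -0.015] spin -0.002 tray [0.0002 0.0657] 0.1463 open 0.1373599198064817 F [ 0.4 -0.2 -0.1]
```

View pics/w6.png

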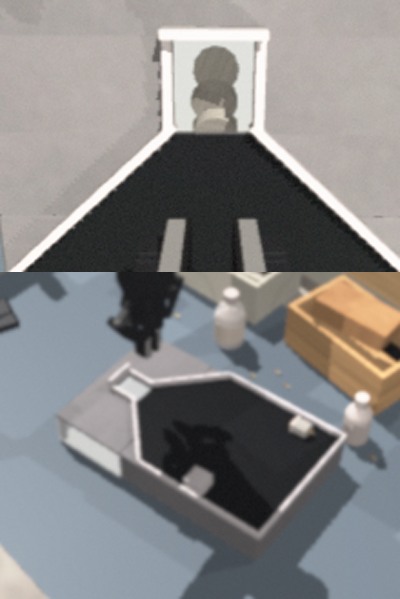

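The third cell is off the deck and shows under the slot's near edge at about (210,120). The heatsink and motor look untouched. I move ahead to check numerically that it lies in the drawer and is at rest.

Emit:
servo_tool --targets '[[[0.86,0.15,0,-0.05,0],[0.86,0.25,0,-0.1,0],[0.86,0.25,0,-0.1,0],[0.86,0.25,0,-0.1,0],[0.86,0.25,0,-0.1,0],[0.86,0.25,0,-0.1,0]]]'

```text
clock: 19.8
ee_pos: [0.5451, 0.1226, 0.1721]
eef_rot: [[-0.189, 0.982, -0.002], [0.982, 0.189, -0.0], [-0.0, -0.002, -1.0]]
force: [0.6, -0.2, -0.2]
opening: 0.134
grasp_force: 0.0
```

```bash
python3 - <<'E'
from h import *
s=read_state();im=get_image('wrist');g=cv2.cvtColor(im,cv2.COLOR_RGB2GRAY)
# slot window in image: inverse of atz by linear fit on a grid
us,vs=np.meshgrid(np.arange(640),np.arange(400));P=atz('wrist',np.c_[us.ravel(),vs.ravel()],.055,s)
c,sn=np.cos(v[2]),np.sin(v[2]);d=P[:,:2]-v[:2];X=c*d[:,0]+sn*d[:,1];Y=-sn*d[:,0]+c*d[:,1]
m=(abs(X)<.02)&(Y>.07)&(Y<.124);u0,u1=us.ravel()[m].min(),us.ravel()[m].max();v0,v1=vs.ravel()[m].min(),vs.ravel()[m].max()
print('slot px',u0,u1,v0,v1)
w=g[v0:v1+1:3,u0:u1+1:2]
print('\n'.join(f'{v0+3*i} '+''.join('%x'%(k//16) for k in r) for i,r in enumerate(w)))
G=cv2.resize(g[v0:v1+1,u0:u1+1],None,fx=4,fy=4,interpolation=cv2.INTER_CUBIC)
f=290.6*4
for z in(.005,.013,.02,.047):print(z,'radius px x4',round(f*.01225/(s['ee_pos'][2]+.143-z-.0077),1))
C=cv2.HoughCircles(cv2.GaussianBlur(G,(7,7),0),cv2.HOUGH_GRADIENT,1,30,param1=60,param2=14,minRadius=32,maxRadius=60)
if C is not None:
  for q in C[0][:6]:
    uv=[q[0]/4+u0,q[1]/4+v0];print(q.round(1),wt(atz('wrist',[uv],.0127,s)[0]).round(3))
E
```

```text
slot px 294 336 200 251
200 aaaabaaaaaaaaaaaaaaaaa
203 bbbbbbbbbbbbbbbbbbbbbb
206 eeeeefeeeeeeeeeeeeeeee
209 ffffffffffffffffffffff
212 b9cccdb7777776776addc9
215 febdccc8766667667bdcbd
218 febccdcb66666667cdddbd
221 febccc95566666657cddbe
224 febccc76666666656bddbe
227 febdcc88888767666adcbe
230 febcdcb889abbb668cddbe
233 febdccb89abbbb756cdcbf
236 febccca8998888865bccbf
239 febcccb8888888666bccbf
242 999844b998888866643899
245 9998329978778767932888
248 8987212222222222212698
251 8987211222222222212689
0.005 radius px x4 47.1
0.013 radius px x4 48.4
0.02 radius px x4 49.6
0.047 radius px x4 54.7
[ 92.5 148.5  42.5] [0.002 0.067]
[ 84.5 102.5  37.9] [-0.     0.081]
```

```bash
python3 - <<'E'
from h import *
s=read_state();im=get_image('wrist');g=cv2.cvtColor(im,cv2.COLOR_RGB2GRAY)
for r in range(234,256):print(r,wt(atz('wrist',[[315,r]],.055,s)[0])[1].round(4),''.join('%x'%(k//16) for k in g[r,290:340]))
E
```

```text
234 0.0888 98bfffebbccccdccb7799aaabbbbbbbaa86569ccccccbcfffe
235 0.0878 87bfffecbccccccca789999999999999975559cdcdccbcfffe
236 0.0867 86bfffecbccccccca789998888888888865558bcccdcbcfffe
237 0.0857 86aeffecbccccccca789988898888888766568bcddccbcfffe
238 0.0846 86aeffecbcccddcca888888888888888666668bcdcccacfffe
239 0.0835 86aeffebacccccccb888888888888887666668bccccbacfffe
240 0.0825 978bccb99aa9989bb9888888888888866666667899aa9acccb
241 0.0814 9879999989975459b988888888888887666665445799999999
242 0.0803 9878998989974248ba88888888888887666676423689999898
243 0.0793 8788989899873238cba8888888888886666799422688999989
244 0.0782 8788889899873238ccb98888888888766679ba422688898988
245 0.0771 878998888887323699987777777777666679a8312588999898
246 0.076 88889998898622246776676666666666666776212579998899
247 0.075 88899988988521223433333333444444444443122478989889
248 0.0739 88888999987521122222222222222222222222112478998999
249 0.0728 88889998887422112222222222222122222222112478999898
250 0.0717 68999998987421112222222222222222222222112368899999
251 0.0706 68899889987321112222222212222222222211112368998989
252 0.0695 68899989987321112222222222222222222221112268999899
253 0.0684 78988899987311112222222222222221222222111268888888
254 0.0673 78988889886311112222222222212122222221111258989898
255 0.0662 89888989886211112122222222222222222221111257899998
```

The near edge cuts straight across the cell at y = 76 mm. The cell's 21 px width matches drawer depth, not deck height. So it lies flat in the drawer and the hand is clear, and I hand in.

```bash
python3 -c "
from bench import *
print(sign_off())"
```

```text
the job is handed in; nothing more can be done
None
```

I swept all three coin cells one at a time through the gate into the drawer, left the heatsink and motor undisturbed, and signed off with the hand clear at about 20 s; the hand-in returned no verdict.

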